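# Mount the upper tray of a sample carousel on its drive spindle

## Robot

A 6-joint arm with a two-finger parallel gripper is mounted at the origin on a cart in front of the work surface, level with it; the furniture and walls round the work are solid. World frame = base frame: x ahead of the robot, y to its left, z up, the work surface at z = 0. Lengths are in m, angles in rad, forces in N, time in s.
With the tool pointing down it reaches from about 0.375 to 0.975 m from the base axis. Payload 3.8 kg.
Tool frame: the origin (TCP) lies on the centre line of the jaws, within the pads' length; the fingertips stand 22 mm ahead of it and the grasp point (between the pads) lies 3 mm ahead of it; y points along the fingers, z is the direction in which the jaws open and shut, and the axes are right-handed (so a half turn about y gives the same grasp; the last joint's range is limited). The gripper opens to 88 mm and grips with 3 to 60 N. Pads are 18 mm wide; open, the fingers measure 123 mm over their backs; the gripper's body (75 mm by 187 mm) begins 45 mm behind the grasp point.
Start: joints at [1.252, 0.264, 1.604, -0, 1.274, -0.037], TCP at [0.188, 0.648, 0.261] pointing down, gripper open.
Joint ranges: [-2.63, 2.63], [-0.94, 2.18], [0.31, 2.57], [-1.31, 4.45], [0, 2.66], [-2.55, 2.55]. Speed limits (rad/s): [2.57, 2.57, 3.14, 3.14, 3.14, 3.14].

## Interface

Orientations are given as a unit quaternion [x, y, z, w].
In Python, from cell import status, vision, robot gives the robot as it stands. The module is installed in compiled form; this text tells all that it offers.
- The arm moves only by the tool carry_out, never from a script. Its argument "series" is a list that holds one entry, the list of rows, each a list of 6 numbers: the shift along the world's x, y, z in mm, then the turn, a rotation vector about the world's x, y, z in degrees. A call has 1 to 12 rows; each row shifts and turns the commanded pose from where the row before left it; what a row does not reach is not made up. A row lasts 1/8 s, in which the tool goes at most 62.5 mm and 10.7 degrees, less where a joint would pass 70% of its speed; a pose out of reach is approached as far as the arm can. A call is refused whole if a number of a shift passes 62.5 or a number of a turn 10.7, either way. A call with a gripper value outside its range is refused whole. "grip" is the finger opening in mm, from 0 to 88.1, set as the call begins (left out, the last holds). The fingers move at their own pace and stop on an object; "newtons" is the grip in N (left out, the last holds). Time passes only in rows, so rows that do not move let the fingers close. It gives the time, the measured TCP pose, the force and the opening at its end, in the units of the state.
- status.observe(): the state, without advancing time (a new reading comes with each control period).
- vision.capture(name): name is "scene" or "top" or "wrist"; returns a dict with "pixels" (480x640x3 uint8, red, green, blue), "vfov" (degrees; the focal length in pixels is half the picture's height over the tangent of half this angle, whatever the lens; pixels are square), "cx", "cy" (the principal point, pixels), "R" (3x3) and "t" (3): a world point X has camera coordinates R X + t. Camera axes: x right, y down, z forward; pixel columns grow to the right and rows downward; lengths in m; the calibration is good to about 2 mm. A picture is of the moment at which its call begins. There is no depth.
- robot.job_done(): hands the job in, once; it reports no verdict.
Trained networks look in a picture, given as the dict that the camera call returned (one of the last four; its "shot" number tells which), for a name from the list of things; names that differ only in an ending like _2 or _b are one class to them, and where a whole thing is asked for, a point or a joint stands for the part that bears it (a point fixed in the world has none). Each returns a list of dicts, best first, with "confidence" (0 to 1); they miss things now and then, are a little off and sometimes report something else, mostly with a low value. They report only what shows in the picture. A call takes as long as a camera call.
- vision.recognise(picture, thing): "bbox" ([left, top, right, bottom] in pixels, round what is visible of it).
- vision.regions_of(picture, thing): "region" (480x640 bool, what is visible of it) and "bbox" ([left, top, right, bottom] in pixels, round what is visible of it).
The state is a dict: "clock": time; "qpos": joint angles; "joint_velocities": joint speeds; "tau": joint torques, N m; "ee_pos": TCP position; "ee_rot": TCP orientation; "contact_force": force on the tool from outside, world axes, zero at the start; "torque": the same for the moment, N m; "grip_width": finger opening in m.
Only numpy, scipy, OpenCV 4.12 (cv2) and the standard library are available. Lean on these libraries where they do the work, as an engineer would, in place of code of your own. Each camera call takes 0.05 s, during which the arm holds its last target.

## Task

Mount the loose round tray on the sample carousel: carry it by one of its lifting lugs and lower it, kept level, over the tall rod of the drive unit. The drive dogs at the foot of the rod can be standing at any angle, so while the tray rests lightly on them turn it until its slotted hub drops over them, and leave it fully home, level and released. Do not force or drop it on the drive or wrench the drive round with it, and leave the other things on the bench undisturbed.

Things in the scene. Friction and masses are not known exactly. Their poses are not given: they have to be found in the camera images.
- drive: carousel drive unit, fixed: white square housing 150x150 mm, 40 mm high; origin at the centre of its underside, z up. Out of its middle rises the spindle (hub, lower tier, dogs, rod), which has stopped at an arbitrary angle: neither this frame nor the points on the drive turn with it or show its angle.
- gearbox (a joint): how far the whole spindle has been turned from where it stopped, rad, counter-clockwise from above positive; 0 at the start, wherever the dogs stand. The gearbox resists turning with about 0.35 N m; light rubbing does not turn it, but a tray pressed hard on the dogs, or home on them, takes it along.
- lower_tier (a point): centre of the spindle's lower tier, on the rod's axis: aluminium disc 190 mm across, 5 mm thick, its top face at this point, 63 mm above the bench; three metal sample cups stand on it, 39 mm high. Above it a black hub 50 mm across ends in the seat.
- seat (a point): centre of the seat, the flat top of the spindle's black hub, 85 mm above the bench, on the rod's axis. On the seat stand two steel drive dogs opposite each other, each 6 mm wide, 7 mm high, between 12 and 24 mm from the axis; they turn with the spindle.
- rod_tip (a point): top of the spindle's plain steel rod, on its axis, 200 mm above the bench (115 mm above the seat). The rod is 12 mm in diameter; its last 11 mm taper to 4 mm.
- tray_foot (a point): the loose upper tray (about 220 g), centre of the underside of its black hub (50 mm across), z up along its bore. Crossed slots 8 mm wide and 9 mm deep cut the underside along the tray's x and y axes. Slots over the dogs (fits every 90 degrees): this point meets the seat, the tray is home. Otherwise the hub stands on the dogs, 7 mm too high.
- tray_bore (a point): upper end of the tray's bore, on its axis, 50 mm above tray_foot. The bore, 14 mm in diameter, runs down from here to 9 mm above tray_foot (41 mm long, 1 mm clear of the rod all round); below it the underside is open about 20 mm across. The tray's aluminium disc, 190 mm across, lies 28 to 33 mm above tray_foot.
- lug_a (a point): middle of one of the tray's two black lifting lugs, upright plates on its disc: 10 mm thick along the tray's y axis, 24 mm along its x axis; their top is 18 mm above this point and the disc's top face 22 mm below it. It lies 80 mm from the bore's axis on the tray's -x side, 55 mm above tray_foot; same axes as the tray.
- lug_b (a point): middle of the other lifting lug, the same on the tray's +x side
- cup_small: loose metal sample cup on the bench, 47 mm across, 39 mm high; a bystander; origin at the centre of its underside
- cup_wide: loose metal sample cup on the bench, 55 mm across, 39 mm high; a bystander; origin at the centre of its underside
- beaker: glass beaker, 72 mm across, 95 mm high; a bystander; origin at the centre of its underside
- wash_bottle: yellow-green wash bottle with a bent spout, 180 mm high; a bystander; origin at the centre of its underside
- petri_dishes: stack of petri dishes, 92 mm across, 40 mm high; a bystander; origin at the centre of its underside

How it is judged:
On the way, in this order (a step that is already met when the one before it is completed fails the run):
1. the tray is threaded on the rod, level, not yet down on the seat (z of tray_foot in the frame of seat between 0.004 and 0.06 m and horizontal distance between tray_foot and seat below 0.004 m and angle between tray_foot's own z axis and vertical below 0.08 rad), for 0.1 s.
2. the hub has dropped over the dogs and is home on the seat (z of tray_foot in the frame of seat below 0.0025 m and horizontal distance between tray_foot and seat below 0.003 m and angle between tray_foot's own z axis and vertical below 0.04 rad), for 0.2 s.
At the end, for the whole second after the job is handed in: The tray is on the rod, fully home: the underside of its hub within 2.5 mm of the seat face and within 3 mm of the rod's axis, level within 0.04 rad (all of step 2 and z of tray_foot in the frame of seat above -0.003 m); the robot touches nothing.
It fails at once if the drive unit (spindle, rod, dogs, lower tier and housing together) is loaded with more than 60 N in all its contacts together: the tray forced, jammed or dropped on it (contact force between drive and anything else above 60 N).
It fails at once if the drive is wrenched round: the gearbox is turned by more than 0.4 rad from where it stopped (value of joint gearbox above 0.4 rad or value of joint gearbox below -0.4 rad).
It fails at once if a bystander (sample cup, beaker, wash bottle, petri dishes) is moved by more than 25 mm or tipped (distance of any of cup_small, cup_wide, beaker, wash_bottle, petri_dishes from where it was at the start of the episode above 0.025 m or angle between any of beaker, wash_bottle, cup_small, cup_wide, petri_dishes's own z axis and vertical above 0.5 rad).
It also fails if it takes over 70 s, if anything falls off the work surface, if the arm or the gripper's body presses on something with over 40 N, if the wrist force passes 120 N, or if a joint passes its speed limit or range.

## Working session

There is one attempt and no reset: what is moved stays moved. The work goes in short steps, Python scripts to look and compute and a tool call to move; the robot and the scene stay as the last step left them, time stands still between calls to the robot, and variables do not carry over. Pictures are saved under pics/ and viewed, and the job is handed in when it is done.

Besides the shell and the picture viewer there is one more tool, called after ">>>" in YAML: its name, and indented under it one key for each argument. carry_out: Moves the arm, as the interface text tells. Its arguments: {"type":"object","properties":{"series":{"type":"array","items":{"type":"array","items":{"type":"array","items":{"type":"number"}}}},"grip":{"type":"number"},"newtons":{"type":"number"}},"required":["series"]}

```bash
mkdir -p pics
cat > h.py <<'E'
import numpy as np, cv2
from cell import status, vision, robot
def cap(name,fn=None):
    p=vision.capture(name)
    if fn: cv2.imwrite('pics/'+fn,cv2.cvtColor(p['pixels'],cv2.COLOR_RGB2BGR))
    return p
def f(p): return 240/np.tan(np.radians(p['vfov'])/2)
def proj(p,X):
    c=np.array(p['R'])@np.asarray(X,float)+np.array(p['t']); return np.array([p['cx']+f(p)*c[0]/c[2],p['cy']+f(p)*c[1]/c[2]])
def ray(p,uv):
    R=np.array(p['R']);d=R.T@np.array([(uv[0]-p['cx'])/f(p),(uv[1]-p['cy'])/f(p),1]); return -R.T@np.array(p['t']),d
def atz(p,uv,z):
    o,d=ray(p,uv); return o+d*(z-o[2])/d[2]
E
python3 - <<'E'
from h import *
for n in ['scene','top','wrist']:
    p=cap(n,n+'0.png'); print(n,p['vfov'],p['cx'],p['cy'],(-np.array(p['R']).T@p['t']).round(3))
    for t in ['drive','rod_tip','tray_foot','lug_a','lower_tier','seat','cup_small','cup_wide','beaker','wash_bottle','petri_dishes']:
        try: print(t,[(np.round(d['bbox']).tolist(),round(d['confidence'],2)) for d in vision.recognise(p,t)[:3]])
        except Exception as e: print(t,e)
print(status.observe())
E
```

```text
scene 51.295488501100536 320.980411545161 243.60095752836548 [-0.295 -0.565  0.828]
drive [([223.0, 213.0, 292.0, 294.0], 0.65)]
rod_tip [([218.0, 212.0, 291.0, 294.0], 0.75), ([222.0, 212.0, 293.0, 278.0], 0.69)]
tray_foot [([329.0, 280.0, 406.0, 337.0], 0.94)]
lug_a [([328.0, 278.0, 411.0, 339.0], 0.85)]
lower_tier [([216.0, 203.0, 292.0, 290.0], 0.74)]
seat [([220.0, 210.0, 292.0, 293.0], 0.93)]
cup_small [([320.0, 242.0, 340.0, 262.0], 0.71)]
cup_wide [([343.0, 251.0, 362.0, 272.0], 0.59), ([328.0, 280.0, 408.0, 332.0], 0.15)]
beaker [([460.0, 290.0, 500.0, 335.0], 0.58)]
wash_bottle [([225.0, 175.0, 253.0, 233.0], 0.68)]
petri_dishes [([159.0, 234.0, 193.0, 262.0], 0.84)]
top 52.168534991561266 322.0810029330306 237.97672414688375 [0.435 0.006 1.392]
drive [([228.0, 223.0, 296.0, 297.0], 0.67)]
rod_tip [([447.0, 200.0, 480.0, 232.0], 0.7), ([227.0, 222.0, 299.0, 293.0], 0.59)]
tray_foot [([349.0, 219.0, 415.0, 288.0], 0.86), ([229.0, 228.0, 295.0, 294.0], 0.57)]
lug_a [([351.0, 218.0, 416.0, 289.0], 0.87), ([325.0, 194.0, 343.0, 213.0], 0.23), ([226.0, 223.0, 298.0, 291.0], 0.19
[... 587 characters left out ...]
 [([158.0, 391.0, 230.0, 434.0], 0.97)]
{'clock': 1.8, 'qpos': array([ 1.25208600e+00,  2.63861259e-01,  1.60395112e+00,  3.25680399e-05,
        1.27372221e+00, -3.68618239e-02]), 'joint_velocities': array([-0.000668  , -0.00120212, -0.00204731,  0.00067004, -0.00110843,
        0.00120114]), 'tau': array([ 1.09621771e-03, -5.02031851e+01, -3.57248211e+01,  7.28644221e-02,
        1.87323906e-02, -6.53327879e-05]), 'ee_pos': array([0.18771006, 0.64838702, 0.26075829]), 'ee_rot': array([-0.70007432,  0.09932953, -0.09931512,  0.70011863]), 'contact_force': array([-0.71394166, -0.29536897, -0.35034622]), 'torque': array([0.0440199 , 0.02658291, 0.03640369]), 'grip_width': 0.08821660289059034}
```

View images.

Run:
```python
import cv2
a=cv2.imread('pics/scene0.png');b=cv2.imread('pics/top0.png')
cv2.imwrite('pics/s_c.png',cv2.resize(a[150:360,140:520],None,fx=2.1,fy=2.1,interpolation=3))
cv2.imwrite('pics/t_c.png',cv2.resize(b[170:310,150:490],None,fx=2.35,fy=2.35,interpolation=3))
cv2.imwrite('pics/t_tray.png',cv2.resize(b[210:300,340:430],None,fx=6.6,fy=6.6,interpolation=3))
cv2.imwrite('pics/t_drive.png',cv2.resize(b[210:300,215:305],None,fx=6.6,fy=6.6,interpolation=3))
```

```text
(no output)
```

View pics/s_c.png

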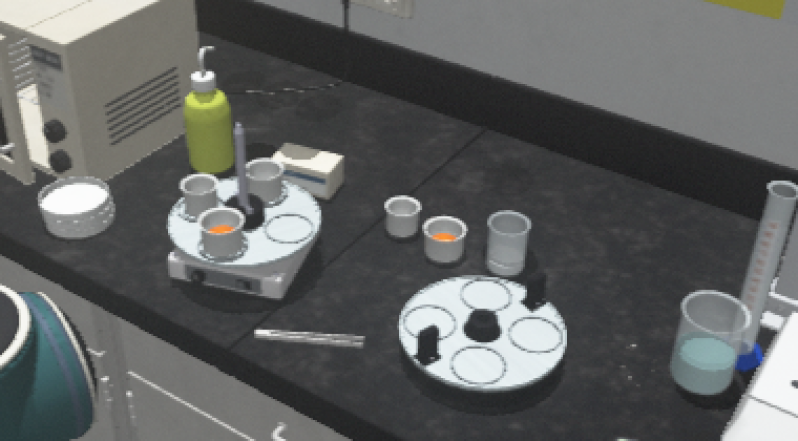

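View pics/t_c.png

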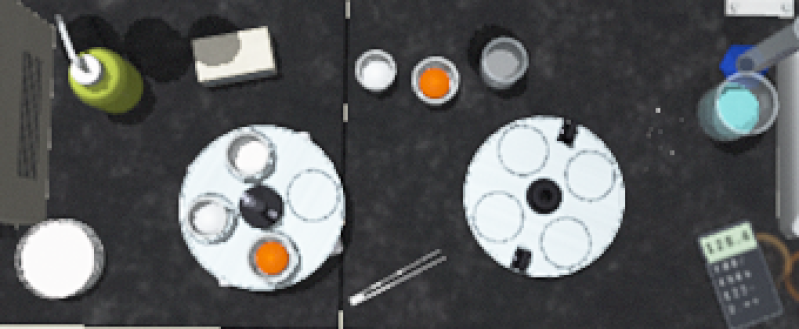

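View pics/t_tray.png

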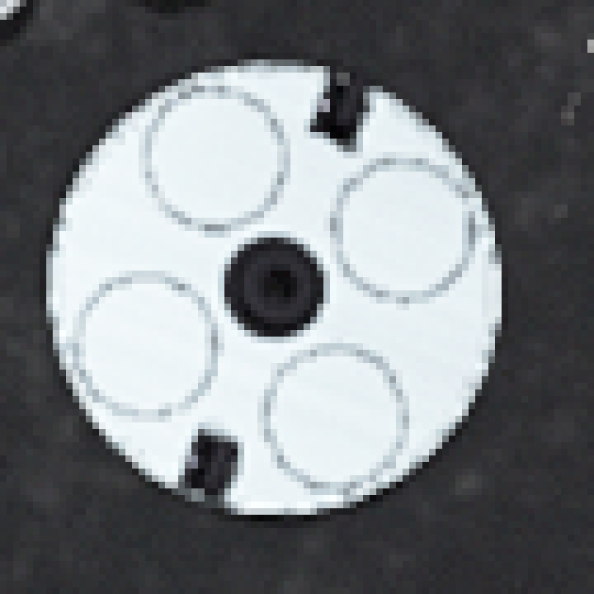

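View pics/t_drive.png

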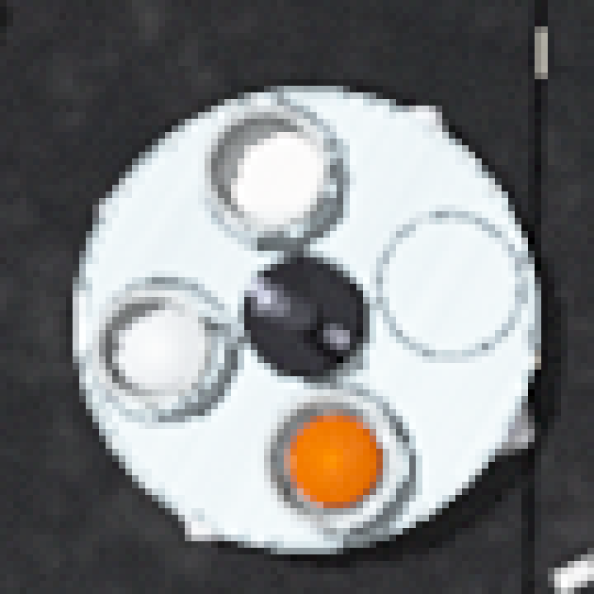

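View pics/wrist0.png

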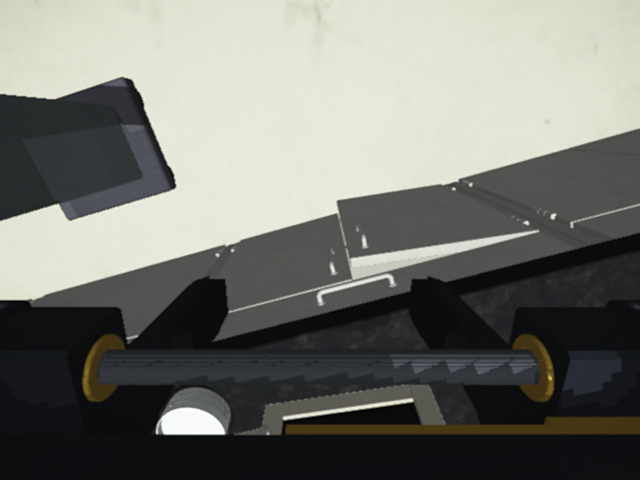

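Run:
```python
from h import *
p=cap('top');print(np.array(p['R']).round(3))
img=p['pixels'].astype(int)
S=cap('scene'); 
def fitdisc(p,box,z):
    im=p['pixels'];x0,y0,x1,y1=box
    g=im[y0:y1,x0:x1].min(2); m=(g>150).astype(np.uint8)
    cs,_=cv2.findContours(m,cv2.RETR_EXTERNAL,cv2.CHAIN_APPROX_NONE)
    c=max(cs,key=cv2.contourArea); h=cv2.convexHull(c)[:,0]+[x0,y0]
    P=np.array([atz(p,u,z)[:2] for u in h])
    (cx,cy),r=cv2.minEnclosingCircle(P.astype(np.float32))
    from scipy.optimize import least_squares
    s=least_squares(lambda v:np.hypot(P[:,0]-v[0],P[:,1]-v[1])-v[2],[cx,cy,r],loss='soft_l1',f_scale=.002)
    return s.x.round(4),len(h)
print('tray top',fitdisc(p,(340,210,425,298),.033)); print('tray scene',fitdisc(S,(322,270,415,345),.033))
print('tier top',fitdisc(p,(218,215,305,302),.063))
# lugs in top
def cen(x0,y0,x1,y1):
    g=p['pixels'][y0:y1,x0:x1].max(2); m=(g<90).astype(np.uint8); n,l,st,c=cv2.connectedComponentsWithStats(m)
    for i in range(1,n):
        if st[i,4]>8: print(st[i],c[i]+[x0,y0], atz(p,c[i]+[x0,y0],.062).round(4))
cen(386,221,396,233); cen(366,273,378,286); cen(372,243,392,263)
for t in ['cup_small','cup_wide']:
    pass
for b,z in [((305,192,317,204),.039),((326,193,344,212),.039),((448,200,480,230),.095),((175,178,212,221),.1),((155,262,195,292),.04)]:
    print(atz(p,((b[0]+b[2])/2,(b[1]+b[3])/2),z/2).round(3))
for u in [(255.5,257),(256.2,255.2)]: print('hub',atz(p,(215+305/6.6,210+318/6.6),.085))
print('glass',atz(p,(150+503/2.35,170+60/2.35),0.08))
```

```text
[[ 0.019 -1.     0.012]
 [-0.995 -0.02  -0.094]
 [ 0.094 -0.01  -0.995]]
tray top (array([ 0.5255, -0.1731,  0.0951]), 36)
tray scene (array([ 0.5245, -0.1735,  0.0945]), 32)
tier top (array([0.5046, 0.1566, 0.0955]), 30)
[ 1  0  9 11 61] [391.60655738 225.62295082] [ 0.5993 -0.1974  0.062 ]
[ 2  3  8 10 53] [371.54716981 280.1509434 ] [ 0.4496 -0.1438  0.062 ]
[  2   3  15  15 176] [380.98863636 253.03977273] [ 0.5236 -0.1689  0.062 ]
[0.679 0.025 0.02 ]
[ 0.667 -0.043  0.02 ]
[ 0.635 -0.401  0.048]
[0.662 0.349 0.05 ]
[0.448 0.399 0.02 ]
hub [0.50213894 0.15364759 0.085     ]
hub [0.50213894 0.15364759 0.085     ]
glass [ 0.6778637  -0.11928473  0.08      ]
```

```bash
cat >> h.py <<'E'
from scipy.spatial.transform import Rotation as Ro
def pose():
    s=status.observe(); return np.array(s['ee_pos']),Ro.from_quat(s['ee_rot']),s
def yaw():
    z=pose()[1].as_matrix()[:,2]; return np.degrees(np.arctan2(z[1],z[0]))
E
python3 - <<'E'
from h import *
e,R,s=pose(); print(R.as_matrix().round(3),yaw())
p=cap('wrist'); W=np.array(p['R']); print('cam axes in tool',(W@R.as_matrix()).round(3)); c=-W.T@p['t']; print('cam pos in tool',R.inv().apply(c-e))
print(s['clock'])
E
```

```text
[[ 0.961  0.     0.278]
 [-0.278 -0.     0.961]
 [ 0.    -1.    -0.   ]] 73.85566893247771
cam axes in tool [[-0.001 -0.     1.   ]
 [ 0.954 -0.301  0.001]
 [ 0.301  0.954  0.   ]]
cam pos in tool [-7.86749705e-02 -1.24778949e-01  5.33102269e-05]
1.9
```

>>> carry_out:
  series:
    - [[20,-30,20,0,0,0],[34,-46,4,0,0,0],[34,-46,3,0,0,0],[34,-46,3,0,0,0],[34,-46,3,0,0,0],[34,-46,2,0,0,0],[34,-46,2,0,0,0],[34,-46,2,0,0,0],[34,-46,0,0,0,0],[34,-46,0,0,0,0],[34,-46,0,0,0,0],[10,-18,0,0,0,0]]
  grip: 88
  newtons: 60

```text
clock: 3.45
ee_pos: [0.5591, 0.1379, 0.2997]
ee_rot: [0.7, -0.1, 0.101, -0.7]
contact_force: [-0.7, 0.4, 0.1]
grip_width: 0.0878
```

Run:
```python
from h import *
p=cap('wrist','w1.png'); e,R,s=pose(); print(e,yaw(),s['clock'],s['qpos'].round(3))
for t,z in [((.504,.156,.085),0),((.504,.156,.2),0)]: print(proj(p,t))
u=proj(p,(.504,.156,.085)).astype(int)
b=cv2.imread('pics/w1.png'); y0=max(0,u[1]-60);x0=max(0,u[0]-60); print(x0,y0)
cv2.imwrite('pics/w1c.png',cv2.resize(b[y0:y0+120,x0:x0+120],None,fx=5,fy=5,interpolation=3))
```

```text
[0.55941709 0.13698506 0.29959691] 73.67059522979163 3.5 [ 0.198  0.055  1.773 -0.002  1.314 -1.088]
[319.90124135 147.60621174]
[320.82437538 158.71494999]
259 87
```

View pics/w1.png

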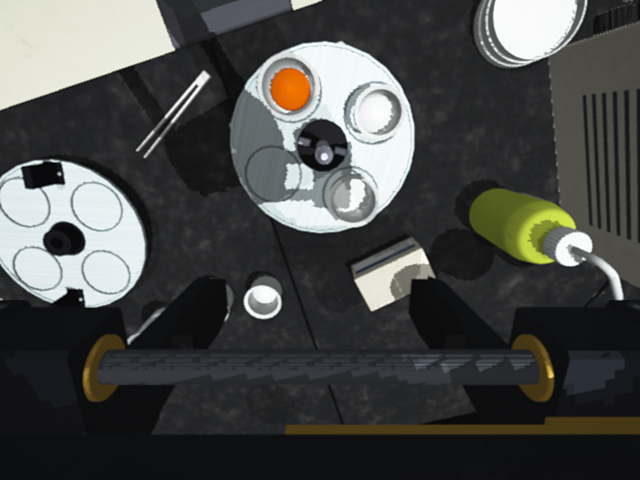

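View pics/w1c.png

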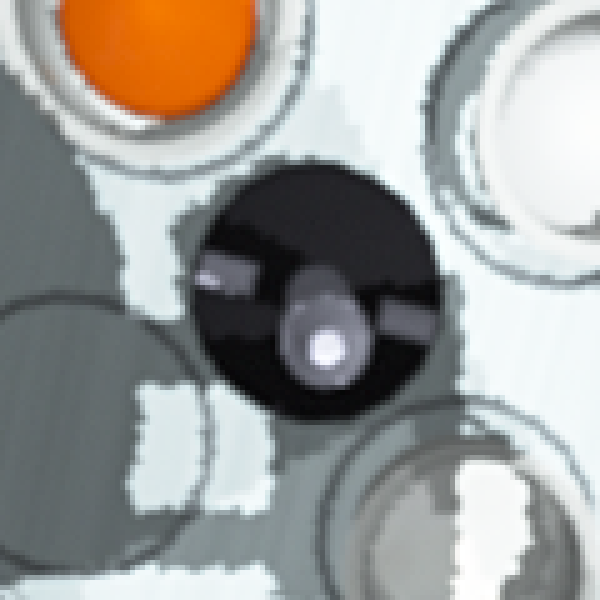

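Run:
```python
from h import *
p=cap('wrist')
a=atz(p,(304.8,141.6),.092);b=atz(p,(340.6,150.6),.092)
print(a,b,(a+b)/2,np.degrees(np.arctan2(*(a-b)[1::-1])))
print('rod',atz(p,(323.8,156.6),.2),'hub',atz(p,(322.6,145.4),.085))
# tier fit
im=p['pixels'];
for lo in (90,):
    g=im[30:245,215:425].min(2);m=(g>lo).astype(np.uint8);cs,_=cv2.findContours(m,0,1);c=max(cs,key=cv2.contourArea);h=cv2.convexHull(c)[:,0]+[215,30]
    P=np.array([atz(p,u,.063)[:2] for u in h]); print(cv2.minEnclosingCircle(P.astype(np.float32)))
# tray
print('bore',atz(p,(65,239),.05))
S=cap('scene','s1.png'); u=proj(S,(.504,.157,.2)); print(u)
b=cv2.imread('pics/s1.png');x,y=u.astype(int);cv2.imwrite('pics/s1c.png',cv2.resize(b[y-20:y+60,x-40:x+40],None,fx=7,fy=7,interpolation=3));print(x-40,y-20)
```

```text
[0.49456535 0.14274525 0.092     ] [0.51214887 0.17322889 0.092     ] [0.50335711 0.15798707 0.092     ] -119.97713533331431
rod [0.50355426 0.15724895 0.2       ] hub [0.5030709  0.15798765 0.085     ]
((0.5039372444152832, 0.159983828663826), 0.09776362031698227)
bore [ 0.52266743 -0.16081684  0.05      ]
[252.74413113 208.38210181]
212 188
```

View pics/s1c.png

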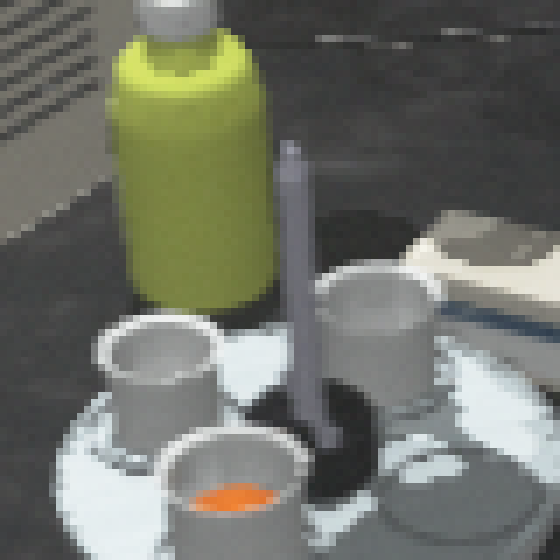

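>>> carry_out:
  series:
    - [[3,-54,0,0,0,-1],[3,-54,-5,0,0,-1],[3,-54,-10,0,0,-1.4],[3,-54,-15,0,0,0],[4,-54,-10,0,0,0],[4,-56,-10,0,0,0],[0,0,0,0,0,0]]

```text
clock: 4.47
ee_pos: [0.5772, -0.1866, 0.2486]
ee_rot: [-0.697, 0.122, -0.12, 0.697]
contact_force: [0.2, 0.8, -0.6]
grip_width: 0.0881
```

Run:
```python
from h import *
p=cap('wrist','w2.png'); e,R,s=pose(); print(e,yaw(),s['clock'],s['qpos'].round(3))
u=proj(p,(.525,-.173,.05)); print(u)
b=cv2.imread('pics/w2.png'); x0=int(u[0])-100;y0=max(0,int(u[1])-130); print(x0,y0)
cv2.imwrite('pics/w2c.png',cv2.resize(b[y0:y0+200,x0:x0+200],None,fx=3,fy=3,interpolation=3))
```

```text
[ 0.57739248 -0.18487241  0.24909453] 70.38883131467348 4.525 [-3.510e-01  1.440e-01  1.769e+00  1.000e-03  1.231e+00 -1.580e+00]
[312.79561241 153.89396009]
212 23
```

View pics/w2.png

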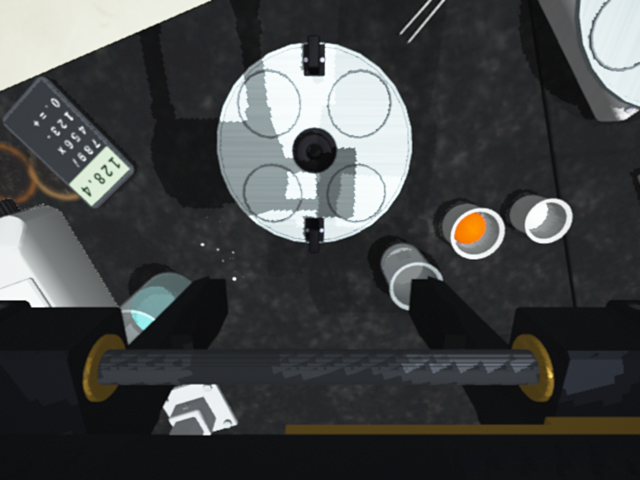

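View pics/w2c.png

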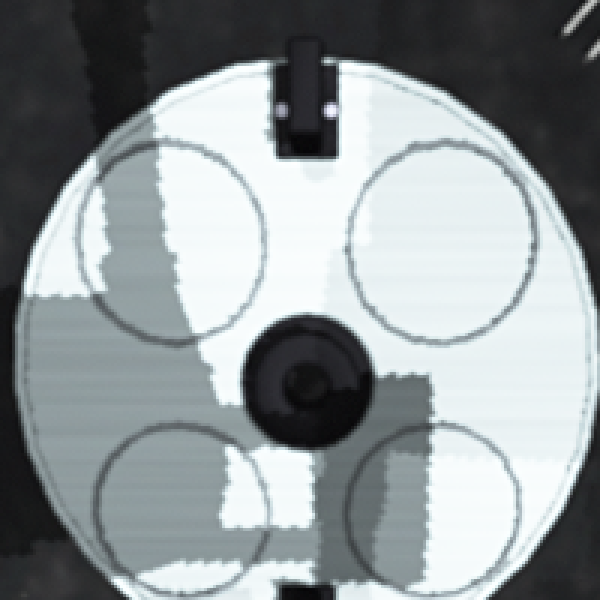

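Run:
```python
from h import *
p=cap('wrist')
c=lambda x,y:(212+x/3,23+y/3)
B=atz(p,c(307,383),.05); L1=atz(p,c(307,38),.073);L2=atz(p,c(306,135),.073); far=None
L=(L1+L2)/2; print(B,L1,L2,L,L-B,np.linalg.norm((L-B)[:2]),np.degrees(np.arctan2(*(B-L)[1::-1])))
print(atz(p,(314.3,235),.073))
e,R,s=pose();X=R.as_matrix();print(X[:,0],yaw());print('tcp->lug',(L-e)*1000)
# disc fit
g=p['pixels'][35:250,210:420].min(2);m=(g>90).astype(np.uint8);cs,_=cv2.findContours(m,0,1);k=max(cs,key=cv2.contourArea);h=cv2.convexHull(k)[:,0]+[210,35]
P=np.array([atz(p,u,.033)[:2] for u in h]); print(cv2.minEnclosingCircle(P.astype(np.float32)))
```

```text
[ 0.52306127 -0.16886008  0.05      ] [ 0.43845717 -0.13825577  0.073     ] [ 0.46020244 -0.14635057  0.073     ] [ 0.4493298  -0.14230317  0.073     ] [-0.07373147  0.02655691  0.023     ] 0.07836834969691453 -19.808217364454098
[ 0.5940137 -0.1941444  0.073    ]
[ 0.94248253 -0.33425387 -0.00102053] 70.47274660166359
tcp->lug [-128.29874941   41.6392582  -176.5308357 ]
((0.523881733417511, -0.17179907858371735), 0.09620365500450134)
```

>>> carry_out:
  series:
    - [[-43,14,-20,0,0,0],[-43,14,-25,0,0,0],[-42,14,-50,0,0,0],[0,0,-30,0,0,0],[0,0,0,0,0,0],[0,0,0,0,0,0]]

```text
clock: 5.32
ee_pos: [0.4542, -0.1438, 0.1298]
ee_rot: [0.697, -0.118, 0.12, -0.697]
contact_force: [0.3, -0.0, -0.1]
grip_width: 0.0879
```

Run:
```python
from h import *
p=cap('wrist','w3.png'); e,R,s=pose(); print(e,yaw(),s['clock'],R.as_matrix()[:,1])
```

```text
[ 0.45464052 -0.14434113  0.1301951 ] 70.53800058498265 5.375 [ 0.00382452 -0.00120567 -0.99999196]
```

View pics/w3.png

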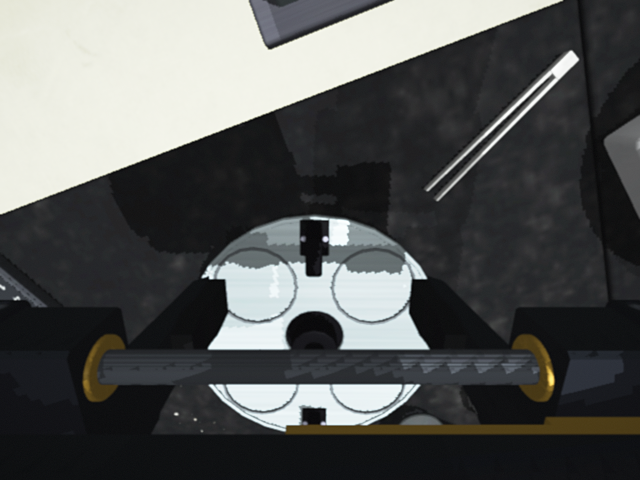

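Run:
```python
from h import *
p=cap('wrist'); 
for d in (68,92): 
  a=np.radians(160.3); print(proj(p,(.5235+np.cos(a)*d/1e3,-.171+np.sin(a)*d/1e3,.073)))
b=cv2.imread('pics/w3.png');cv2.imwrite('pics/w3c.png',cv2.resize(b[200:360,240:400],None,fx=4,fy=4,interpolation=3))
```

```text
[314.56058896 275.69445892]
[314.63821788 237.02831897]
```

View pics/w3c.png

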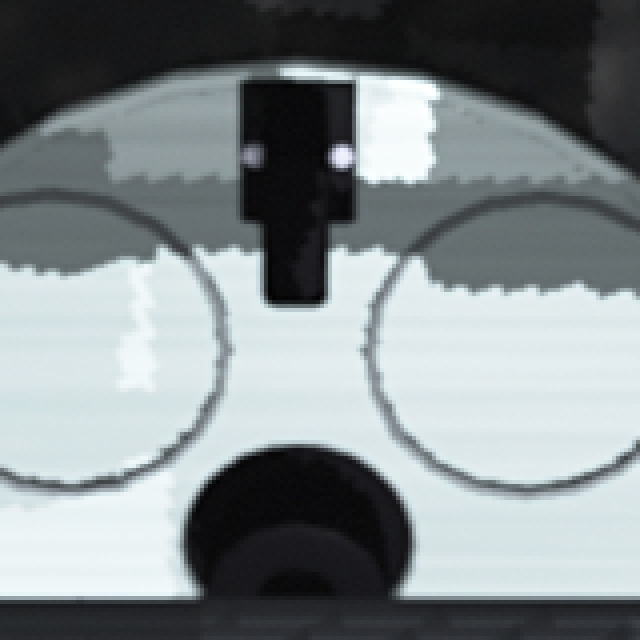

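>>> carry_out:
  series:
    - [[-5.5,1.3,-20,0,0,0],[0,0,-30,0,0,0],[0,0,-16,0,0,0],[0,0,0,0,0,0],[0,0,0,0,0,0]]

```text
clock: 6.05
ee_pos: [0.448, -0.1436, 0.0629]
ee_rot: [0.697, -0.119, 0.121, -0.697]
contact_force: [-1.3, 0.3, -0.3]
grip_width: 0.0882
```

>>> carry_out:
  series:
    - [[0,0,0,0,0,0],[0,0,0,0,0,0],[0,0,0,0,0,0],[0,0,0,0,0,0],[0,0,0,0,0,0],[0,0,0,0,0,0],[0,0,0,0,0,0],[0,0,0,0,0,0]]
  grip: 0
  newtons: 60

```text
clock: 7.05
ee_pos: [0.4469, -0.1432, 0.0619]
ee_rot: [0.697, -0.12, 0.12, -0.697]
contact_force: [-0.6, -0.5, -1.3]
grip_width: 0.0097
```

Run:
```python
from h import *
e,R,s=pose(); print(e,yaw(),s['clock'],R.as_matrix()[:,1],s['contact_force'],s['torque'],s['grip_width'])
```

```text
[ 0.44686427 -0.14323771  0.06190115] 70.45728499774143 7.05 [-1.05848607e-04 -1.47435367e-05 -9.99999994e-01] [-0.57127739 -0.50989156 -1.3189244 ] [ 0.10264639 -0.01332497  0.02245969] 0.00971495777862229
```

>>> carry_out:
  series:
    - [[0,0,10,0,0,0],[0,0,20,0,0,0],[0,0,40,0,0,0],[0,0,50,0,0,0],[0,0,50,0,0,0],[0,0,40,0,0,0],[0,0,30,0,0,0],[0,0,0,0,0,0],[0,0,0,0,0,0]]

```text
clock: 8.18
ee_pos: [0.446, -0.1429, 0.3004]
ee_rot: [-0.697, 0.121, -0.119, 0.697]
contact_force: [0.1, 0.8, -2.9]
grip_width: 0.0095
```

Run:
```python
from h import *
e,R,s=pose(); print(e,yaw(),s['clock'],R.as_matrix()[:,1],s['contact_force'],s['torque'],s['grip_width'])
for n in ('scene','top','wrist'): cap(n,n+'4.png')
a=cv2.imread('pics/scene4.png');b=cv2.imread('pics/top4.png')
cv2.imwrite('pics/s4c.png',cv2.resize(a[130:330,270:470],None,fx=4,fy=4,interpolation=3)[:600])
cv2.imwrite('pics/t4c.png',cv2.resize(b[180:320,320:460],None,fx=4,fy=4,interpolation=3))
```

```text
[ 0.44596483 -0.14286933  0.30039379] 70.45222454175 8.175 [-2.25595710e-03  8.40778463e-04 -9.99997102e-01] [ 0.11124201  0.81953199 -2.90865201] [0.11314409 0.17507621 0.00358088] 0.009530905591881127
```

View pics/s4c.png

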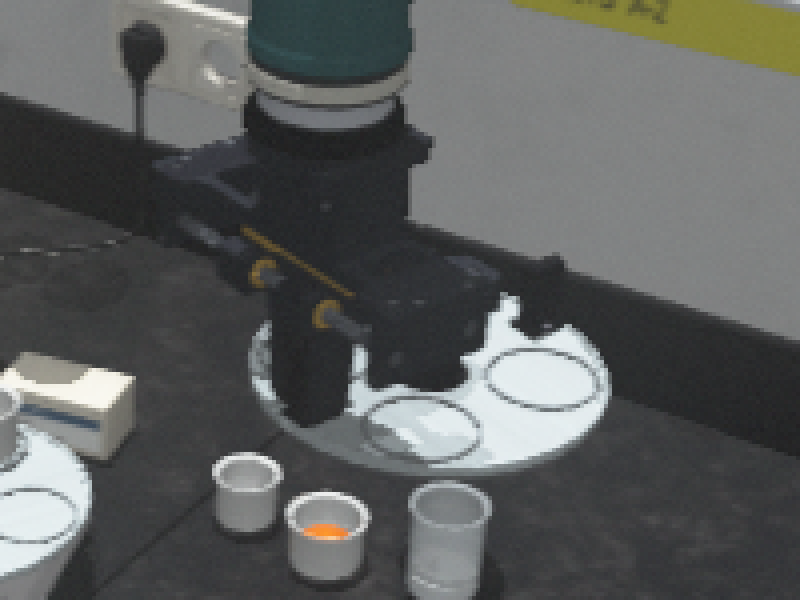

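View pics/t4c.png

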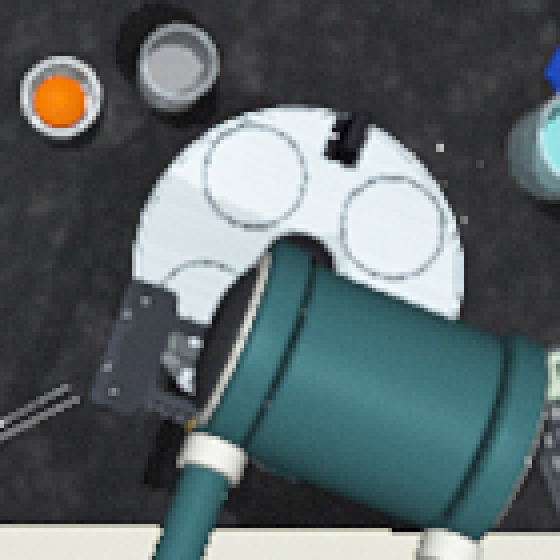

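View pics/wrist4.png

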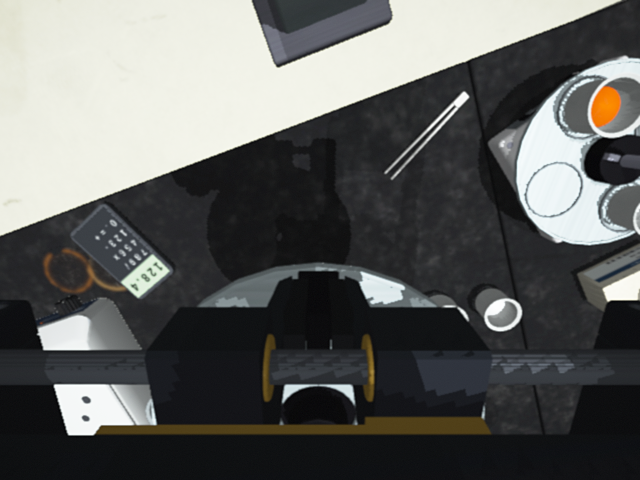

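```bash
cat > tilt.py <<'E'
from h import *
from scipy.optimize import least_squares
def model(e,R,v,n=720):
    # v: pitch(deg about tool z), roll(deg about tool x), dx,dy(tool z),dz mm
    X=R.as_matrix(); tx=X[:,0].copy();tx[2]=0;tx/=np.linalg.norm(tx);up=np.array([0,0,1.]);ty=np.cross(up,tx)
    B=np.stack([tx,ty,up],1)
    Q=B@Ro.from_euler('yx',[v[0],v[1]],degrees=True).as_matrix()
    o=e+B@np.array([v[2],v[3],v[4]])/1e3   # lug frame at foot level offset: tcp is .062 above foot
    th=np.linspace(0,2*np.pi,n,endpoint=False)
    pts=[]
    for z in (.028,.033):
        pts.append(np.stack([.08+.095*np.cos(th),.095*np.sin(th),np.full(n,z-.062)],1))
    P=np.concatenate(pts)@Q.T+o
    foot=Q@np.array([.08,0,-.062])+o; axis=Q[:,2]
    return P,foot,axis
def sil(p,P):
    u=np.array([proj(p,x) for x in P]).astype(np.float32); return cv2.convexHull(u)[:,0]
E
python3 - <<'E'
from tilt import *
e,R,s=pose()
for n,r,f_ in (('scene',(130,330,270,470),'s'),('top',(180,320,320,460),'t')):
    p=cap(n); b=cv2.imread('pics/%s4.png'%n)
    big=cv2.resize(b[r[0]:r[1],r[2]:r[3]],None,fx=4,fy=4,interpolation=3)
    for pit,col in ((0,(0,255,0)),(3,(0,0,255))):
        P,_,_=model(e,R,[pit,0,0,0,0]); h=(sil(p,P)-[r[2],r[0]]+.5)*4
        cv2.polylines(big,[h.astype(int)],True,col,1)
    cv2.imwrite('pics/ov_%s.png'%n,big[:600])
E
```

```text
(no output)
```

View pics/ov_scene.png

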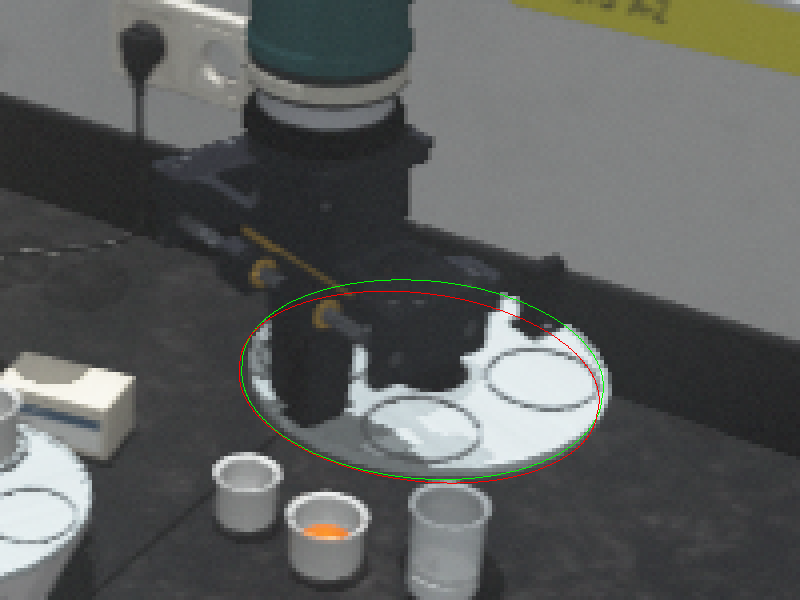

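View pics/ov_top.png

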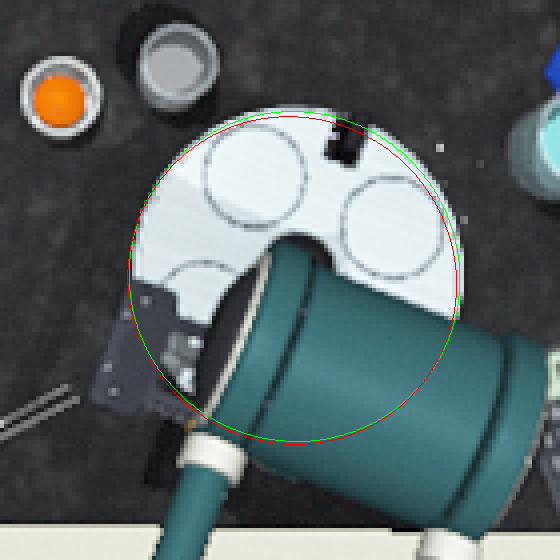

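```bash
cat >> tilt.py <<'E'
def edges(p,h0,cen,amask,thr=None,span=8):
    g=cv2.GaussianBlur(p['pixels'].min(2).astype(np.float32),(0,0),.7)
    out=[]
    for q in h0:
        d=q-cen; ang=np.degrees(np.arctan2(d[1],d[0]))
        if not any(a<=ang<=b for a,b in amask): continue
        d=d/np.linalg.norm(d); t=np.arange(-span,span+.01,.25)
        L=q+t[:,None]*d; v=cv2.remap(g,L[:,0].astype(np.float32),L[:,1].astype(np.float32),1)[:,0]
        gr=np.gradient(v); i=gr.argmin()
        if gr[i]<-8: out.append(L[i])
    return np.array(out)
def fit(obs,e,R,free,x0=None,prior=(3,1.5,3,2,2)):
    x0=np.zeros(5) if x0 is None else x0
    def res(w):
        v=x0.copy(); v[free]=w; P,_,_=model(e,R,v,180); r=[]
        for p,E in obs:
            h=sil(p,P).astype(np.float32)
            r+= [cv2.pointPolygonTest(h.reshape(-1,1,2),(float(a),float(b)),True) for a,b in E]
        return np.r_[np.array(r),(w-x0[free])/np.array(prior)[free]*2]
    s=least_squares(res,x0[free],loss='soft_l1',f_scale=.7,diff_step=1e-2,x_scale=1.0)
    v=x0.copy();v[free]=s.x
    return v,np.sqrt(np.mean(res(s.x)[:-len(free)]**2))
E
python3 - <<'E'
from tilt import *
e,R,s=pose()
obs=[]
for n,am in (('scene',[(-20,130)]),('top',[(-140,-60),(-45,0)])):
    p=cap(n); P,_,_=model(e,R,[0,0,2,0,0]); h=sil(p,P); E=edges(p,h,h.mean(0),am,span=5); print(n,len(E)); obs.append((p,E))
for fr in ([0,2,3],[0,1,2,3,4],[0,1,2,3]):
    for o in (obs,obs[:1],obs[1:]): print(fr,[x.round(2) if hasattr(x,'round') else x for x in fit(o,e,R,fr)])
E
```

```text
scene 249
top 232
[0, 2, 3] [array([0.  , 0.  , 4.18, 0.52, 0.  ]), np.float64(1.13)]
[0, 2, 3] [array([0.  , 0.  , 6.95, 3.41, 0.  ]), np.float64(0.99)]
[0, 2, 3] [array([0., 0., 0., 0., 0.]), np.float64(1.42)]
[0, 1, 2, 3, 4] [array([ 2.5 , -0.95,  5.58,  0.08,  5.61]), np.float64(0.6)]
[0, 1, 2, 3, 4] [array([0.  , 0.  , 6.95, 3.41, 0.  ]), np.float64(0.99)]
[0, 1, 2, 3, 4] [array([0., 0., 0., 0., 0.]), np.float64(1.42)]
[0, 1, 2, 3] [array([0.  , 0.  , 4.18, 0.52, 0.  ]), np.float64(1.13)]
[0, 1, 2, 3] [array([0.  , 0.  , 6.95, 3.41, 0.  ]), np.float64(0.99)]
[0, 1, 2, 3] [array([0., 0., 0., 0., 0.]), np.float64(1.42)]
```

```bash
sed -i 's/v=x0.copy(); v\[free\]=w;/w=w-10; v=x0.copy(); v[free]=w;/; s/least_squares(res,x0\[free\]/least_squares(res,x0[free]+10/; s/v\[free\]=s.x$/v[free]=s.x-10/' tilt.py
python3 - <<'E'
from tilt import *
e,R,s=pose()
obs=[]
for n,am in (('scene',[(-20,130)]),('top',[(-140,-60),(-45,0)])):
    p=cap(n); P,_,_=model(e,R,[0,0,2,0,0]); h=sil(p,P); E=edges(p,h,h.mean(0),am,span=5); obs.append((p,E))
    b=cv2.cvtColor(p['pixels'],4)
    big=cv2.resize(b,None,fx=4,fy=4,interpolation=3)
    for q in E: cv2.circle(big,tuple(int(c) for c in (q+.5)*4),2,(0,0,255),-1)
    c=(h.mean(0)*4).astype(int); cv2.imwrite('pics/e_%s.png'%n,big[c[1]-260:c[1]+260,c[0]-300:c[0]+300])
for fr in ([0,2,3],[0,1,2,3],[0,1,2,3,4]):
    for o in (obs,obs[:1],obs[1:]): print(fr,[x.round(2) for x in fit(o,e,R,fr)])
E
```

```text
[0, 2, 3] [array([-1.01,  0.  ,  3.05,  0.4 ,  0.  ]), np.float64(1.19)]
[0, 2, 3] [array([ 2.95,  0.  , 15.4 ,  7.4 ,  0.  ]), np.float64(0.56)]
[0, 2, 3] [array([-1.76,  0.  ,  2.2 , -0.28,  0.  ]), np.float64(0.36)]
[0, 1, 2, 3] [array([ 1.51, -3.73,  5.73,  1.96,  0.  ]), np.float64(0.66)]
[0, 1, 2, 3] [array([ 2.96,  0.02, 15.46,  7.42,  0.  ]), np.float64(0.56)]
[0, 1, 2, 3] [array([-1.73, -0.01,  2.23, -0.28,  0.  ]), np.float64(0.36)]
[0, 1, 2, 3, 4] [array([ 3.36, -0.01,  6.12, -0.56,  8.62]), np.float64(0.48)]
[0, 1, 2, 3, 4] [array([3.39, 0.2 , 7.15, 0.32, 7.99]), np.float64(0.55)]
[0, 1, 2, 3, 4] [array([-1.71, -0.01,  2.24, -0.27,  0.09]), np.float64(0.36)]
```

View pics/e_scene.png

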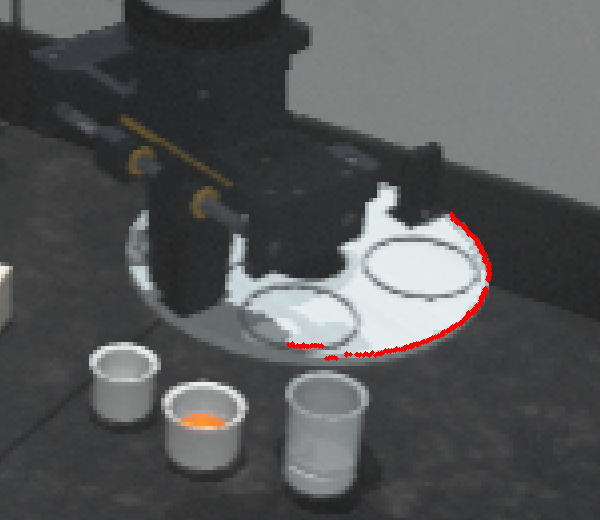

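View pics/e_top.png

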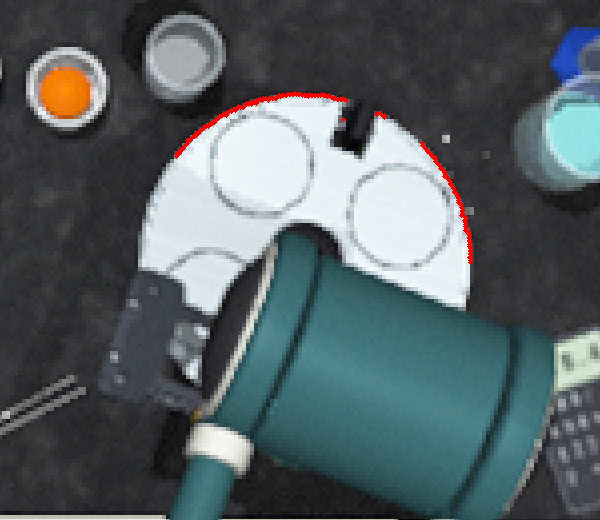

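```bash
sed -i 's/for z in (.028,.033)/for z in (.033,)/' tilt.py
python3 - <<'E'
from tilt import *
e,R,s=pose(); print(e,s['clock'])
obs=[]
for n,am in (('scene',[(-15,75)]),('top',[(-140,-75),(-45,0)])):
    p=cap(n); P,_,_=model(e,R,[0,0,2,0,0]); h=sil(p,P); E=edges(p,h,h.mean(0),am,span=5); obs.append((p,E))
for fr in ([0,2,3],[0,1,2,3],[0,1,2,3,4]):
    for o in (obs,obs[:1],obs[1:]): print(fr,[x.round(2) for x in fit(o,e,R,fr)])
E
```

```text
[ 0.44676863 -0.14318814  0.30144301] 8.625
[0, 2, 3] [array([ 0.48,  0.  ,  4.64, -0.75,  0.  ]), np.float64(0.27)]
[0, 2, 3] [array([ 0.71,  0.  ,  5.27, -0.33,  0.  ]), np.float64(0.31)]
[0, 2, 3] [array([-2.11,  0.  ,  1.78, -0.13,  0.  ]), np.float64(0.2)]
[0, 1, 2, 3] [array([ 0.68, -0.31,  4.83, -0.65,  0.  ]), np.float64(0.26)]
[0, 1, 2, 3] [array([ 0.65, -0.31,  4.68, -0.68,  0.  ]), np.float64(0.31)]
[0, 1, 2, 3] [array([-2.04, -0.07,  1.85, -0.11,  0.  ]), np.float64(0.2)]
[0, 1, 2, 3, 4] [array([ 0.67, -0.33,  4.83, -0.64, -0.05]), np.float64(0.26)]
[0, 1, 2, 3, 4] [array([ 0.66, -0.31,  4.66, -0.7 ,  0.03]), np.float64(0.31)]
[0, 1, 2, 3, 4] [array([-2.02, -0.06,  1.85, -0.11,  0.1 ]), np.float64(0.2)]
```

>>> carry_out:
  series:
    - [[-1,15,0,0,0,-0.5],[-2,30,0,0,0,-1.5],[-2,40,0,0,0,-1.5],[-2,45,0,0,0,-1.5],[-2,45,0,0,0,-1.5],[-2,45,0,0,0,-1.5],[-2,45,0,-0.1,-0.2,-1.0],[-2,40,0,-0.1,-0.2,-1.0],[-1,25,0,-0.1,-0.1,-0.5],[0,13,0,0,0,0],[0,0,0,0,0,0],[0,0,0,0,0,0]]

```text
clock: 10.22
ee_pos: [0.431, 0.199, 0.3019]
ee_rot: [0.684, -0.18, 0.187, -0.682]
contact_force: [-0.6, -0.6, -2.7]
grip_width: 0.0097
```

```bash
cat > look.py <<'E'
import sys
from tilt import *
def look(tag,am=None,rod=(.5035,.157),v0=(0,0,4,0,0),yshow=True):
    e,R,s=pose(); print('t',s['clock'],'e',e.round(4),'yaw-90',round(yaw()-90,2),'F',s['contact_force'].round(1),'T',s['torque'].round(2),'w',s['grip_width'])
    out=[]
    for n in ('scene','top'):
        p=cap(n,'%s_%s.png'%(n,tag)); out.append(p)
        b=cv2.imread('pics/%s_%s.png'%(n,tag)); P,_,_=model(e,R,list(v0)); h=sil(p,P); c=h.mean(0).astype(int)
        x0=max(0,c[0]-75);y0=max(0,c[1]-75)
        crop=cv2.resize(b[y0:y0+150,x0:x0+150],None,fx=4,fy=4,interpolation=3)
        cv2.imwrite('pics/c%s_%s.png'%(n,tag),crop); print(n,'crop origin',x0,y0)
        am_=am[n] if am else None
        if am_:
            E=edges(p,h,h.mean(0),am_,span=5)
            print(len(E)); out[-1]=(p,E)
    if am:
        for fr in ([0,2,3],[0,1,2,3]):
            for o in (out,out[:1]):
                v,r=fit(o,e,R,fr,np.array(v0,float)); _,ft,ax=model(e,R,v); print(fr,v.round(2),round(r,2),'foot',ft.round(4),'ax',ax.round(3))
    return out
E
python3 - <<'E'
from look import *
look('5')
E
```

```text
t 10.225 e [0.431  0.199  0.3019] yaw-90 -30.08 F [-0.6 -0.6 -2.7] T [0.15 0.16 0.04] w 0.009674141747011583
scene crop origin 175 107
top crop origin 175 178
```

View pics/cscene_5.png

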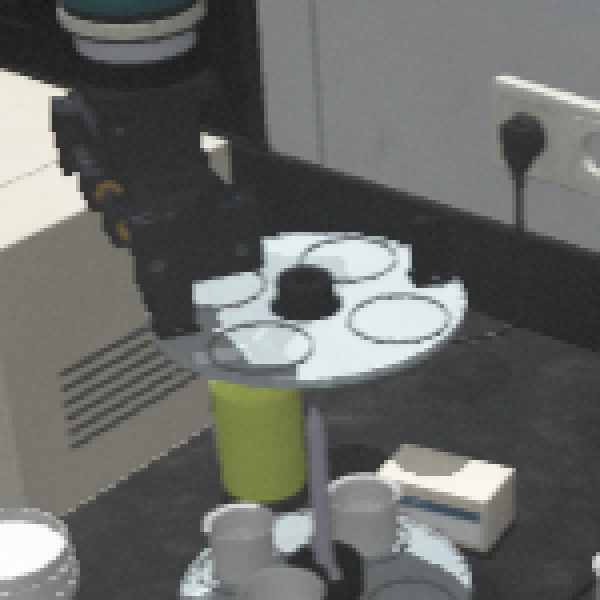

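View pics/ctop_5.png

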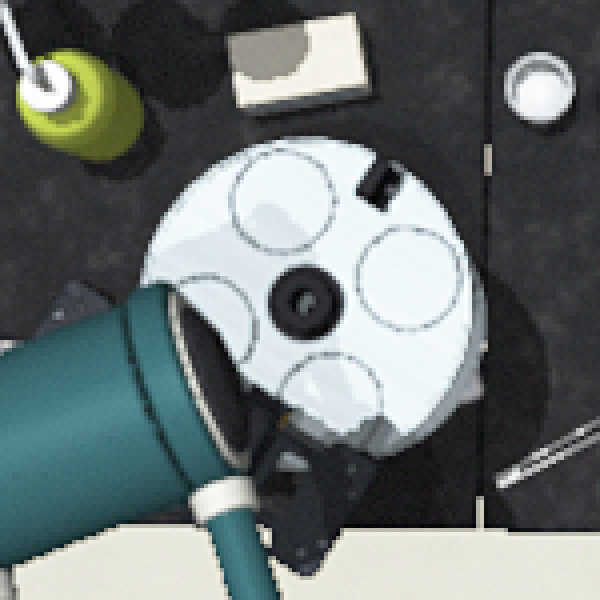

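Run:
```python
from look import *
o=look('6',am={'scene':[(-15,80)],'top':[(-140,-70),(-40,60)]})
p=o[1][0]; im=cv2.imread('pics/top_6.png')
c=im[230:276,228:274]; cv2.imwrite('pics/bore6.png',cv2.resize(c,None,fx=12,fy=12,interpolation=0))
print('bore pred',[proj(p,(.5035,.157,z)) for z in (.29,.2)])
```

```text
t 10.325 e [0.4311 0.1989 0.3019] yaw-90 -30.12 F [ 0.2  0.1 -2.1] T [ 0.09  0.23 -0.  ] w 0.009540089245521794
scene crop origin 175 107
197
top crop origin 175 178
339
[0, 2, 3] [-0.49  0.    3.97 -1.23  0.  ] 1.26 foot [0.5035 0.1554 0.2406] ax [-0.007  0.004  1.   ]
[0, 2, 3] [0.03 0.   4.9  0.32 0.  ] 0.27 foot [0.5046 0.1566 0.2399] ax [ 0. -0.  1.]
[0, 1, 2, 3] [-0.45 -0.04  4.   -1.19  0.  ] 1.26 foot [0.5035 0.1554 0.2405] ax [-0.006  0.005  1.   ]
[0, 1, 2, 3] [ 0.16 -0.5   4.67 -0.19  0.  ] 0.26 foot [0.5038 0.1558 0.2397] ax [0.007 0.006 1.   ]
bore pred [array([249.58819506, 252.69991163]), array([254.58300512, 255.08047433])]
```

View pics/bore6.png

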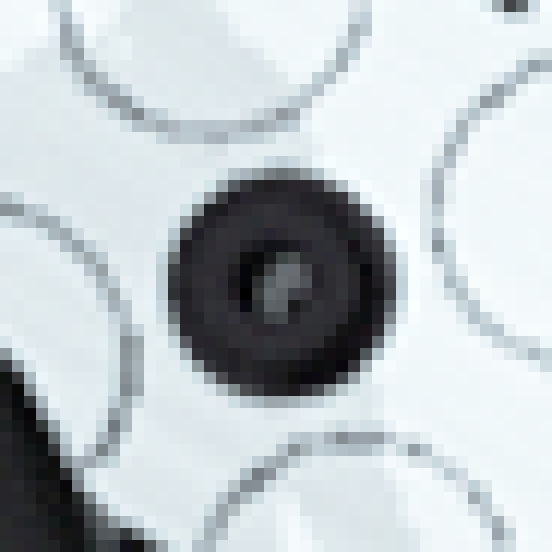

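>>> carry_out:
  series:
    - [[0,0,-15,0,0,0],[0,0,-15,0,0,0],[0,0,-6,0,0,0],[0,0,-6,0,0,0],[0,0,-4,0,0,0],[0,0,-4,0,0,0],[0,0,0,0,0,0]]

```text
clock: 11.3
ee_pos: [0.4308, 0.1998, 0.2518]
ee_rot: [0.684, -0.18, 0.187, -0.682]
contact_force: [-0.5, -0.5, -2.4]
grip_width: 0.009
```

Run:
```python
from look import *
look('7')
```

```text
t 11.3 e [0.4308 0.1998 0.2518] yaw-90 -30.04 F [-0.5 -0.5 -2.4] T [0.02 0.14 0.04] w 0.009029806379096858
scene crop origin 176 125
top crop origin 178 179
```

View pics/cscene_7.png

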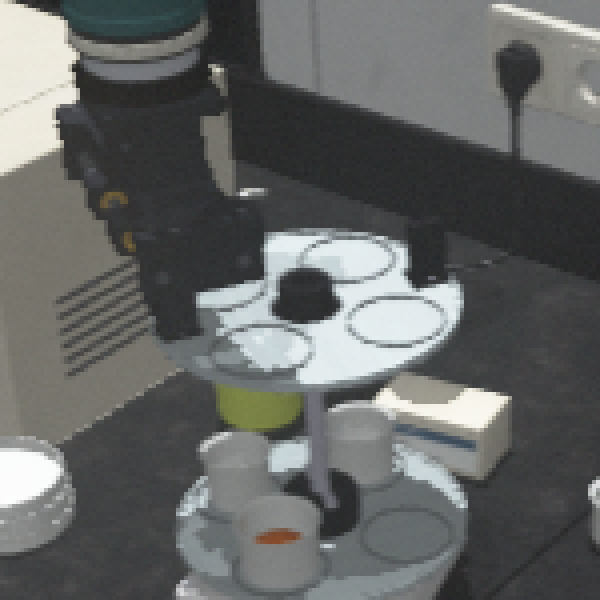

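View pics/ctop_7.png

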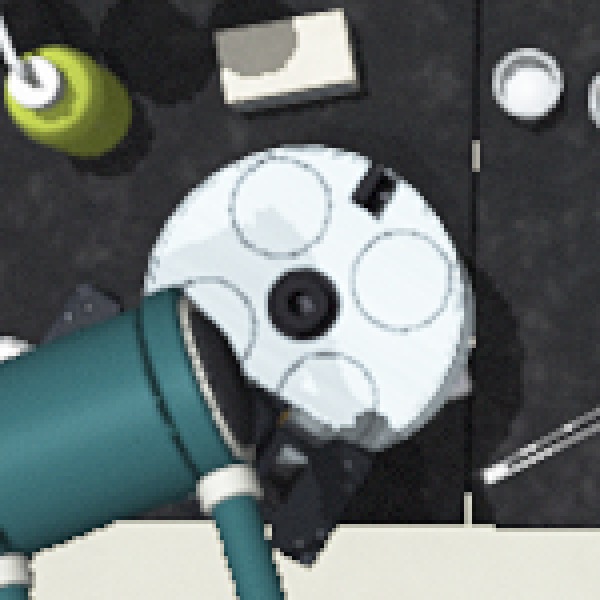

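>>> carry_out:
  series:
    - [[0,0,-4,0,0,0],[0,0,-4,0,0,0],[0,0,-4,0,0,0],[0,0,0,0,0,0]]

```text
clock: 11.9
ee_pos: [0.4307, 0.1997, 0.2393]
ee_rot: [0.684, -0.18, 0.187, -0.682]
contact_force: [0.2, -0.9, -3.5]
grip_width: 0.0093
```

>>> carry_out:
  series:
    - [[0,0,-4,0,0,0],[0,0,-4,0,0,0],[0,0,0,0,0,0]]

```text
clock: 12.28
ee_pos: [0.4307, 0.1997, 0.2314]
ee_rot: [0.684, -0.18, 0.187, -0.682]
contact_force: [0.9, 0.3, -2.4]
grip_width: 0.0097
```

Run:
```python
from look import *
look('8',am={'scene':[(-15,80)],'top':[(-140,-70),(-40,20)]})
```

```text
t 12.275 e [0.4307 0.1997 0.2314] yaw-90 -30.04 F [ 0.9  0.3 -2.4] T [ 0.13  0.1  -0.  ] w 0.009683070911556846
scene crop origin 177 133
200
top crop origin 179 180
261
[0, 2, 3] [-0.62  0.    4.26 -0.98  0.  ] 0.75 foot [0.5037 0.1563 0.1703] ax [-0.009  0.005  1.   ]
[0, 2, 3] [-0.02  0.    5.31  0.78  0.  ] 0.25 foot [0.505  0.1576 0.1695] ax [-0.  0.  1.]
[0, 1, 2, 3] [-0.21 -0.5   4.58 -0.57  0.  ] 0.75 foot [0.5036 0.1563 0.1697] ax [0.001 0.009 1.   ]
[0, 1, 2, 3] [ 0.11 -0.75  4.89 -0.07  0.  ] 0.22 foot [0.5037 0.1565 0.1693] ax [0.008 0.01  1.   ]
```

View pics/cscene_8.png

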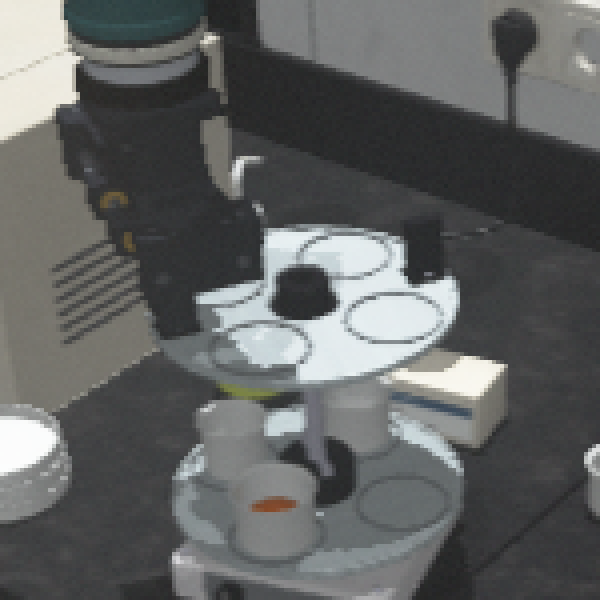

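View pics/ctop_8.png

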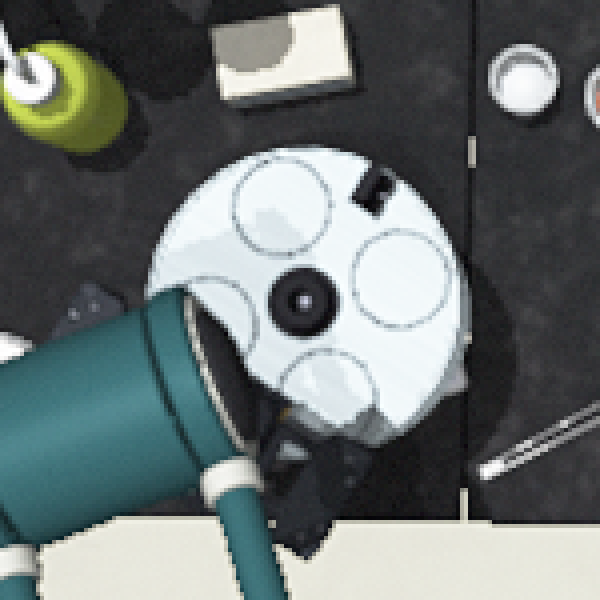

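>>> carry_out:
  series:
    - [[0,0,-4,0,0,0],[0,0,-4,0,0,0],[0,0,-4,0,0,0],[0,0,-4,0,0,0],[0,0,-4,0,0,0]]

```text
clock: 13.0
ee_pos: [0.4309, 0.1998, 0.2116]
ee_rot: [0.684, -0.18, 0.187, -0.682]
contact_force: [-0.4, -0.3, -2.3]
grip_width: 0.0093
```

>>> carry_out:
  series:
    - [[0,0,-5,0,0,0],[0,0,-5,0,0,0],[0,0,-5,0,0,0],[0,0,-5,0,0,0],[0,0,0,0,0,0]]

```text
clock: 13.62
ee_pos: [0.4307, 0.1997, 0.1914]
ee_rot: [0.684, -0.18, 0.187, -0.682]
contact_force: [1.8, -0.4, -3.5]
grip_width: 0.0095
```

>>> carry_out:
  series:
    - [[0,0,-5,0,0,0],[0,0,-5,0,0,0],[0,0,-5,0,0,0],[0,0,-5,0,0,0],[0,0,0,0,0,0]]

```text
clock: 14.25
ee_pos: [0.4308, 0.1997, 0.1713]
ee_rot: [0.684, -0.18, 0.187, -0.682]
contact_force: [1.1, -0.0, -2.9]
grip_width: 0.0094
```

Run:
```python
from look import *
look('9',am={'scene':[(-15,80)],'top':[(-140,-70),(-40,20)]})
```

```text
t 14.25 e [0.4308 0.1997 0.1713] yaw-90 -30.04 F [ 1.1 -0.  -2.9] T [ 0.1  -0.02  0.04] w 0.009373678861662323
scene crop origin 178 153
128
top crop origin 182 181
261
[0, 2, 3] [-0.66  0.    4.21 -0.73  0.  ] 0.42 foot [0.5039 0.1565 0.1103] ax [-0.01   0.006  1.   ]
[0, 2, 3] [-0.46  0.    4.59 -0.21  0.  ] 0.22 foot [0.5043 0.1569 0.11  ] ax [-0.007  0.004  1.   ]
[0, 1, 2, 3] [-0.6  -0.06  4.25 -0.68  0.  ] 0.42 foot [0.5039 0.1565 0.1102] ax [-0.009  0.006  1.   ]
[0, 1, 2, 3] [-0.44 -0.03  4.57 -0.22  0.  ] 0.22 foot [0.5043 0.1569 0.11  ] ax [-0.006  0.004  1.   ]
```

View pics/cscene_9.png

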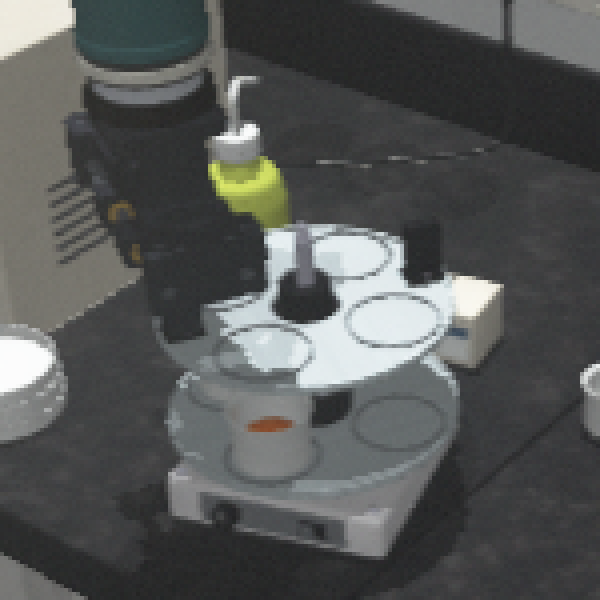

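View pics/ctop_9.png

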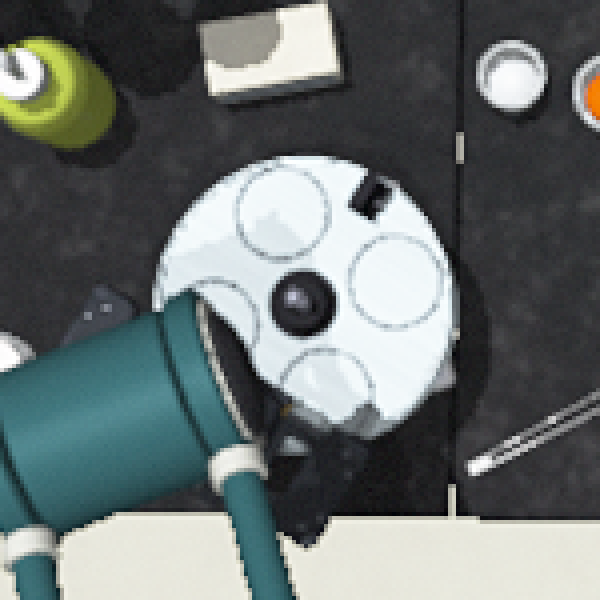

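>>> carry_out:
  series:
    - [[0,0,-4,0,0,0],[0,0,-4,0,0,0],[0,0,-4,0,0,0],[0,0,-2,0,0,0],[0,0,0,0,0,0]]

```text
clock: 14.98
ee_pos: [0.4309, 0.1997, 0.1577]
ee_rot: [0.684, -0.18, 0.187, -0.682]
contact_force: [1.2, -0.1, -2.5]
grip_width: 0.0095
```

>>> carry_out:
  series:
    - [[0,0,-1.5,0,0,0],[0,0,-1.5,0,0,0],[0,0,-1,0,0,0],[0,0,0,0,0,0]]

```text
clock: 15.48
ee_pos: [0.4309, 0.1998, 0.1539]
ee_rot: [0.684, -0.18, 0.187, -0.682]
contact_force: [1.0, -0.5, -3.2]
grip_width: 0.0093
```

>>> carry_out:
  series:
    - [[0,0,-1,0,0,0],[0,0,-0.5,0,0,0],[0,0,0,0,0,0]]

```text
clock: 15.85
ee_pos: [0.4309, 0.1998, 0.1524]
ee_rot: [0.684, -0.18, 0.187, -0.682]
contact_force: [0.2, -0.3, -1.8]
grip_width: 0.0097
```

>>> carry_out:
  series:
    - [[0,0,-1,0,0,0],[0,0,0,0,0,0]]

```text
clock: 16.1
ee_pos: [0.4309, 0.1998, 0.1514]
ee_rot: [0.684, -0.18, 0.187, -0.682]
contact_force: [0.3, -0.0, -2.6]
grip_width: 0.0092
```

>>> carry_out:
  series:
    - [[0,0,-1,0,0,0],[0,0,0,0,0,0]]

```text
clock: 16.35
ee_pos: [0.431, 0.1997, 0.1504]
ee_rot: [0.684, -0.18, 0.187, -0.682]
contact_force: [0.8, 0.5, -1.8]
grip_width: 0.0098
```

>>> carry_out:
  series:
    - [[0,0,-1,0,0,0],[0,0,0,0,0,0]]

```text
clock: 16.6
ee_pos: [0.4309, 0.1998, 0.1494]
ee_rot: [0.684, -0.18, 0.187, -0.682]
contact_force: [1.4, 0.5, -1.6]
grip_width: 0.0095
```

>>> carry_out:
  series:
    - [[0,0,-0.8,0,0,0],[0,0,0,0,0,0]]

```text
clock: 16.85
ee_pos: [0.431, 0.1998, 0.1486]
ee_rot: [0.684, -0.18, 0.187, -0.682]
contact_force: [0.9, -0.7, -2.0]
grip_width: 0.0092
```

>>> carry_out:
  series:
    - [[0,0,-0.8,0,0,0],[0,0,0,0,0,0]]

```text
clock: 17.1
ee_pos: [0.431, 0.1998, 0.1478]
ee_rot: [0.684, -0.18, 0.187, -0.682]
contact_force: [1.6, -0.9, -1.3]
grip_width: 0.0097
```

>>> carry_out:
  series:
    - [[0,0,-0.8,0,0,0],[0,0,0,0,0,0]]

```text
clock: 17.35
ee_pos: [0.4309, 0.1998, 0.147]
ee_rot: [0.684, -0.18, 0.187, -0.682]
contact_force: [0.7, -0.1, -2.1]
grip_width: 0.0097
```

Run:
```python
from look import *
look('10',am={'scene':[(-15,80)],'top':[(-140,-70),(-40,20)]})
```

```text
t 17.35 e [0.4309 0.1998 0.147 ] yaw-90 -30.04 F [ 0.7 -0.1 -2.1] T [ 0.02 -0.12  0.  ] w 0.009682876369105234
scene crop origin 179 161
164
top crop origin 183 182
261
[0, 2, 3] [-0.95  0.    4.16 -1.3   0.  ] 0.37 foot [0.504  0.156  0.0863] ax [-0.014  0.008  1.   ]
[0, 2, 3] [-0.08  0.    4.25  0.28  0.  ] 0.21 foot [0.5041 0.1578 0.0851] ax [-0.001  0.001  1.   ]
[0, 1, 2, 3] [-1.02  0.08  4.11 -1.36  0.  ] 0.37 foot [0.5041 0.156  0.0864] ax [-0.016  0.008  1.   ]
[0, 1, 2, 3] [ 0.03 -0.3   4.13  0.09  0.  ] 0.2 foot [0.5036 0.1575 0.0849] ax [0.003 0.004 1.   ]
```

View pics/cscene_10.png

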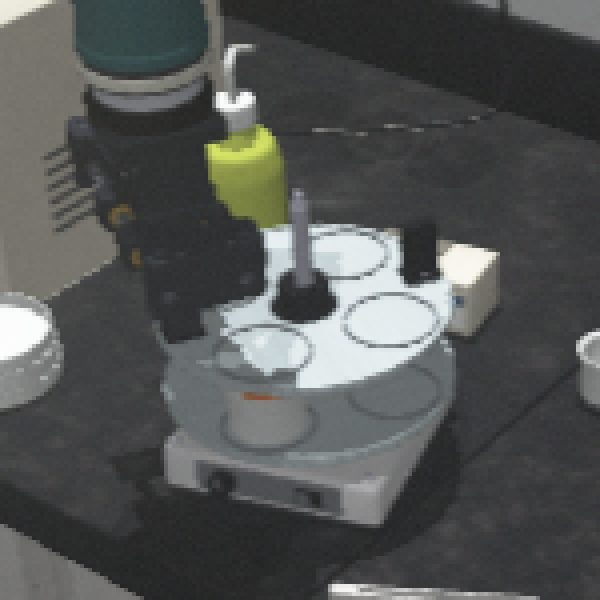

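>>> carry_out:
  series:
    - [[0,0,-0.6,0,0,0],[0,0,0,0,0,0]]

```text
clock: 17.7
ee_pos: [0.4309, 0.1998, 0.1464]
ee_rot: [0.684, -0.18, 0.187, -0.682]
contact_force: [1.5, -0.0, -2.2]
grip_width: 0.0096
```

>>> carry_out:
  series:
    - [[0,0,-0.5,0,0,0],[0,0,0,0,0,0],[0,0,0,0,0,0]]

```text
clock: 18.08
ee_pos: [0.4309, 0.1999, 0.1461]
ee_rot: [0.684, -0.18, 0.187, -0.682]
contact_force: [-0.7, -0.7, 1.3]
grip_width: 0.0096
```

Run:
```python
from look import *
look('11',am={'scene':[(-15,80)],'top':[(-140,-70),(-40,20)]})
```

```text
t 18.075 e [0.4309 0.1999 0.1461] yaw-90 -30.04 F [-0.7 -0.7  1.3] T [ 0.03  0.16 -0.  ] w 0.009647766163443771
scene crop origin 179 161
159
top crop origin 183 182
261
[0, 2, 3] [-1.17  0.    4.08 -1.36  0.  ] 0.39 foot [0.5041 0.156  0.0858] ax [-0.018  0.01   1.   ]
[0, 2, 3] [-0.24  0.    4.43  0.44  0.  ] 0.31 foot [0.5044 0.1579 0.0845] ax [-0.004  0.002  1.   ]
[0, 1, 2, 3] [-1.1  -0.07  4.13 -1.3   0.  ] 0.39 foot [0.5041 0.156  0.0857] ax [-0.016  0.011  1.   ]
[0, 1, 2, 3] [-0.06 -0.45  4.24  0.17  0.  ] 0.3 foot [0.5037 0.1574 0.0842] ax [0.003 0.007 1.   ]
```

>>> carry_out:
  series:
    - [[0,0,0,0,0,0],[0,0,0,0,0,0],[0,0,0,0,0,0],[0,0,0,0,0,0],[0,0,0,0,0,0]]
  grip: 40

```text
clock: 18.8
ee_pos: [0.4309, 0.1998, 0.1459]
ee_rot: [0.684, -0.18, 0.187, -0.682]
contact_force: [0.2, -0.5, 0.5]
grip_width: 0.0396
```

Run:
```python
from look import *
look('12',am={'scene':[(-15,80)],'top':[(-140,-70),(-40,20)]})
```

```text
t 18.8 e [0.4309 0.1998 0.1459] yaw-90 -30.05 F [ 0.2 -0.5  0.5] T [-0.07  0.03 -0.01] w 0.039640661621850606
scene crop origin 179 162
179
top crop origin 183 182
261
[0, 2, 3] [-1.21  0.    4.42 -1.3   0.  ] 0.37 foot [0.5044 0.1557 0.0856] ax [-0.018  0.011  1.   ]
[0, 2, 3] [-0.21  0.    4.94  0.72  0.  ] 0.33 foot [0.505  0.1577 0.0842] ax [-0.003  0.002  1.   ]
[0, 1, 2, 3] [-0.97 -0.26  4.58 -1.08  0.  ] 0.37 foot [0.5043 0.1557 0.0853] ax [-0.012  0.012  1.   ]
[0, 1, 2, 3] [ 0.02 -0.64  4.59  0.25  0.  ] 0.32 foot [0.5039 0.157  0.0839] ax [0.006 0.01  1.   ]
```

View pics/cscene_12.png

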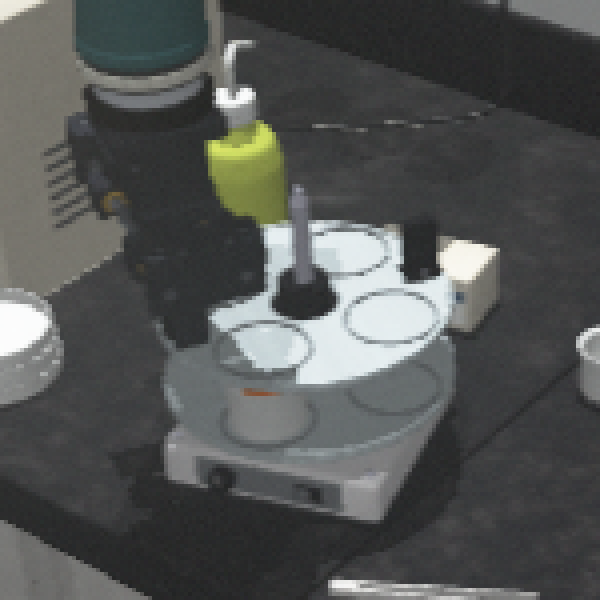

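Released with hardly any change. Now retreating upward and checking the whole tray unoccluded.

>>> carry_out:
  series:
    - [[0,0,10,0,0,0],[0,0,25,0,0,0],[0,0,40,0,0,0],[0,0,50,0,0,0],[0,0,40,0,0,0],[-5,40,0,0,0,0],[-5,50,0,0,0,0],[-5,50,0,0,0,0],[-5,50,0,0,0,0],[0,0,0,0,0,0]]

```text
clock: 20.15
ee_pos: [0.4102, 0.3925, 0.3113]
ee_rot: [0.684, -0.179, 0.185, -0.682]
contact_force: [-0.2, 0.1, -0.2]
grip_width: 0.0396
```

Run:
```python
from h import *
from scipy.optimize import least_squares
e,R,s=pose(); print(e,s['clock'])
S=cap('scene','scene13.png');T=cap('top','top13.png')
for z in (.118,.125): print(z,proj(S,(.504,.157,z)),proj(T,(.504,.157,z)))
a=cv2.imread('pics/scene13.png');b=cv2.imread('pics/top13.png')
# overlay predicted rim, home (green) vs 7mm high (red); top face z=.118
th=np.linspace(0,2*np.pi,200)
for n,im,p,o in (('s',a,S,(175,165)),('t',b,T,(180,180))):
    big=cv2.resize(im[o[1]:o[1]+150,o[0]:o[0]+150],None,fx=4,fy=4,interpolation=3); cv2.imwrite('pics/f0_%s.png'%n,big)
    for z,c in ((.118,(0,255,0)),(.125,(0,0,255))):
        u=np.array([proj(p,(.504+.095*np.cos(t),.157+.095*np.sin(t),z)) for t in th]); cv2.polylines(big,[((u-o+.5)*4).astype(int)],True,c,1)
    cv2.imwrite('pics/f_%s.png'%n,big)
```

```text
[0.41022021 0.39254911 0.31127073] 20.15
0.118 [254.6540921  236.08863391] [258.52792609 256.7655356 ]
0.125 [254.49647155 233.80213742] [258.21153885 256.61366968]
```

View pics/f_s.png

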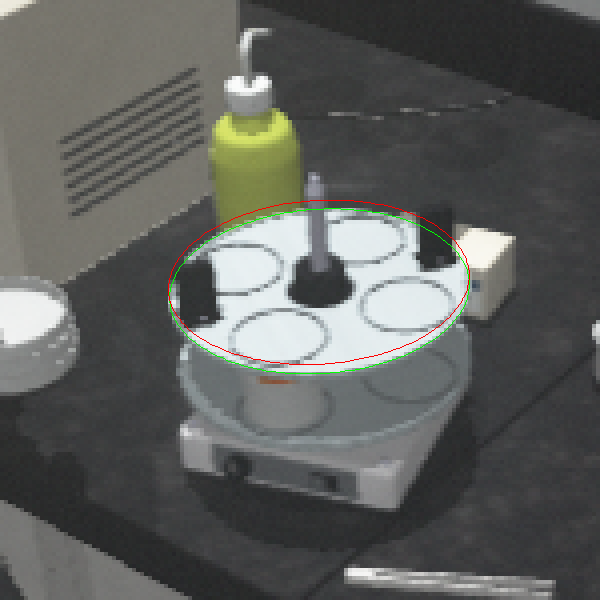

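View pics/f_t.png

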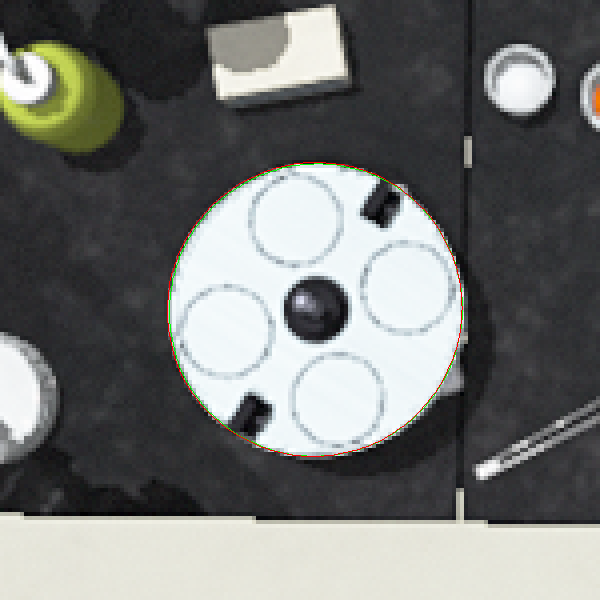

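View pics/scene13.png

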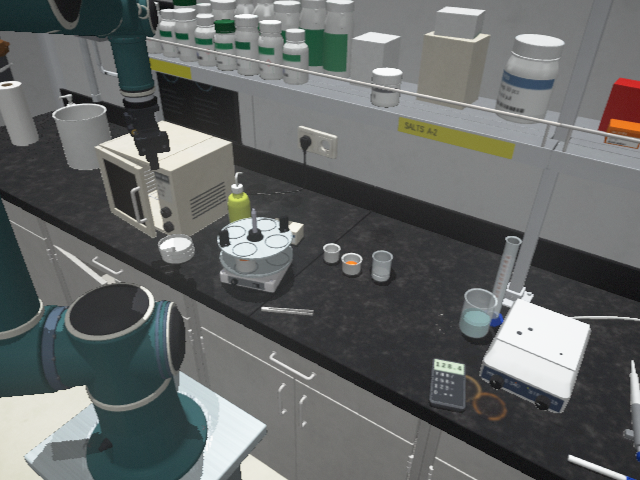

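```bash
python3 -c "
from h import *
print(robot.job_done()); print(status.observe()['clock'])"
```

```text
the job is handed in; nothing more can be done
None
the job is handed in; nothing more can be done
```

The tray is mounted on the carousel, home over the dogs, level and released. I handed the job in just after 20 s of the 70 s allowed.

- **How it was done:** I gripped the tray by its near lug at 60 N. The wrist camera showed the dogs standing at about 60°, so I turned the tray to match before threading it on the rod. The slots went straight over the dogs, so no turning on them was needed. The wrist force moved only about 3.5 N from its hanging value at the seat. I then opened the gripper and backed away.
- **Last checks:** In the scene picture the tray rim matches the outline for the home height, not the one 7 mm higher. It is centred on the rod in both the scene and top pictures. The bystanders look undisturbed by eye. I did not measure their positions, nor how far the gearbox turned.
- **Disagreements:** At release, before the arm was clear, the fit to the scene camera alone gave a tilt under 1°. The fit using both cameras gave about 1.2° and foot positions 1–2 mm apart. Both tilts are within the 0.04 rad limit, and I put the gap down to camera calibration and to the arm hiding part of the tray. The seat was met with the computed foot height about 1 mm below 85 mm, within the uncertainty of the grasp height.

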